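# Clear the planing board and hold its cam stop at full lift

### The job

Take the scraper block and push the three wood chips off the planing board with it (not with the fingers) so that they lie on the bench, then stand the scraper back upright on the bench, off the board. Then swing the sprung cam lever up until it stands straight upright, where the metal planing stop bar is at its highest (further round it sinks again), and finish while still holding the lever there with the gripper: do not let go. Leave the other tools on the bench where they are.

Things in the scene. Friction and masses are not known exactly. Their poses are not given: they have to be found in the camera images.
- board: Beech planing board, 140 x 300 x 40 mm, fixed on the bench. Origin under its centre at bench level, x across (140 mm), y along it towards the end with the stop, z up. A round metal stop bar crosses it in a dark slot (y = 74 to 128 mm, flush). A steel bearing plate (12 x 70 mm, 45 mm high) at its -x side at y = 100 mm carries the lever. No rims; the -y end is open.
- stop_bar (a point): Middle of the planing stop: an aluminium bar, 20 mm diameter, 116 mm along the board's x, fixed eccentrically to the lever's pivot shaft (axis 18 mm off the pivot, along the arm), so it turns with the lever. Its top rises from 4 to 7 mm above the board's surface at the start to 13 mm (highest) when the lever is upright; beyond upright it sinks again.
- cam_lever: Steel crank with hub (radius 21 mm) on a level pivot. Origin on the pivot: x -90, y +100, z 25 mm of the board. x along the pivot = board's x; z along the arm (16 mm wide, 104 mm long, at x -7 to +1 mm). Starts leaning 46 to 60 degrees towards board's +y; swings up and over to 49 degrees beyond upright. Return spring: 0.2 to 0.7 N m near upright; let go, it drops past 35 degrees.
- lever_grip (a point): Point on the axis of the lever's black round crank grip: 18 mm diameter, 60 mm long, parallel to the pivot, 100 mm from it along the arm, reaching towards the board's -x (7 to 67 mm from the lever's origin; this point at 40 mm). Fixed to the arm, does not spin. 75 to 95 mm above the bench at the start, 125 mm when upright. Can be pinched from above across the board's y.
- scraper: Scraper block standing upright on the bench: a dark steel foot 110 x 26 mm, 14 mm high, with a dark wooden grip 80 x 24 mm on it up to 66 mm high. Origin at the centre of its underside, x along the 110 mm, y across its thickness (grip it across the 24 mm), z up. About 0.2 kg.
- chip0: Wood chip 30 x 22 x 14 mm, loose, lying flat on the board's top at the start; about 11 g. Origin at its centre, x along the first size, z up (14 mm).
- chip1: Wood chip 34 x 20 x 14 mm, loose, lying flat on the board's top at the start; about 11 g. Origin at its centre, x along the first size, z up (14 mm).
- chip2: Wood chip 28 x 24 x 14 mm, loose, lying flat on the board's top at the start; about 11 g. Origin at its centre, x along the first size, z up (14 mm).
- whetstone: Bystander: grey whetstone 150 x 50 x 25 mm, lying along its x. Origin under its centre.
- gauge: Bystander: wooden marking gauge lying on the bench, beam 150 mm along x, head 24 x 60 x 60 mm at x = +20 mm with a brass screw to 72 mm high. Origin under the beam's middle at bench level.
- plane: Bystander: wooden hand plane, body 65 x 200 x 35 mm with an iron rising to 85 mm; long along its y. Origin under its centre.
- glue: Bystander: white glue bottle, 56 mm diameter, 150 mm tall. Origin under its centre.
- mallet: Bystander: wooden mallet lying flat, head 70 x 110 x 55 mm, handle 190 mm long towards its -x. Origin under the head's centre.
- cup: Bystander: steel cup, 72 mm diameter, 90 mm tall. Origin under its centre.
There are look-alikes about, which are no part of the job. What is shaped like the chip1 but blue or red is not meant.

How it is judged:
By the outcome, as a careful person would: the job done as asked, in the order asked, and still so for the second after the job is handed in, while the arm keeps its last pose, push and grip.
It also fails if it takes over 69 s, if anything falls off the work surface, if the arm or the gripper's body presses on something with over 40 N, if the wrist force passes 120 N, or if a joint passes its speed limit or range.

### The arm

A 6-joint arm with a two-finger parallel gripper is mounted at the origin on the work surface. World frame = base frame: x ahead of the robot, y to its left, z up, the work surface at z = 0. Lengths are in mm, angles in rad, forces in N, time in s.
With the tool pointing down it reaches from about 300 to 775 mm from the base axis. Payload 14.6 kg.
Tool frame: the origin (TCP) lies at the very end of the fingers, on their centre line; the grasp point (between the pads) lies 19 mm behind it; z points along the fingers, y is the line along which they close (so a half turn about z gives the same grasp; the last joint's range is limited). The gripper opens to 94 mm and grips with 3 to 60 N. Pads are 16 mm wide; open, the fingers measure 119 mm over their backs; the gripper's body (75 mm by 177 mm) begins 78 mm behind the grasp point.
Start: joints at [1.08, 0.3, 1.521, -0, 1.321, -0.067], TCP at [226.171, 501.334, 205.446] pointing down, gripper open.
Joint ranges: [-3.03, 3.03], [-0.79, 2.21], [0.23, 2.52], [-1.04, 4.18], [0, 3.07], [-2.55, 2.55]. Speed limits (rad/s): [2.22, 2.22, 2.57, 3.14, 3.14, 3.14].

### API

Orientations are given as [roll, pitch, yaw] about the fixed x, y, z axes, in that order (R = Rz(yaw) Ry(pitch) Rx(roll)).
In Python, from cell import manip, optics gives the robot as it stands.
- The arm moves only by the shell command python3 -m crank 'ROWS' [FORCE]. ROWS is JSON, a list of rows, each a list of 7 numbers: the opening in per cent of the stroke, from 0 (shut) to 100 (fully open), then the shift along the tool's x, y, z in mm, then the turn, a rotation vector about the tool's x, y, z in rad. A call has 1 to 10 rows; each row is the pose to reach, as a shift and turn from the pose commanded when the call began, along the tool's axes at that moment; what a row does not reach only later rows make up. A row lasts 1/10 s, in which the tool goes at most 50 mm and 8.59 degrees, less where a joint would pass 70% of its speed; a pose out of reach is approached as far as the arm can. A call with a gripper value outside its range is refused whole. The fingers move at their own pace and stop on an object; FORCE is the grip in N (left out, the last holds). Time passes only in rows, so rows that repeat a pose let the fingers close. It gives the time, the measured TCP pose, the force, the opening and the grip force at its end, in the units of the state.
- manip.read_state(): the state, without advancing time (a new reading comes with each control period).
- optics.camera(name): name is "side" or "top"; returns (picture, depth): 400x640x3 uint8, red, green, blue; 400x640 float32, mm along the optical axis (not along the pixel's ray), 0 where there is no reading.
- optics.calibration(name): a dict with "camera_matrix" (3x3 intrinsics, pixels), "R" (3x3) and "t" (3): a world point X has camera coordinates R X + t. Camera axes: x right, y down, z forward; pixel columns grow to the right and rows downward; lengths in mm; the calibration is good to about 2 mm. A picture is of the moment at which its call begins. calibration takes no time and is no camera call.
- manip.sign_off(): hands the job in; it is judged then, once.
The state is a dict: "clock": time; "joints": joint angles; "qd": joint speeds; "effort": joint torques, N m; "eef_pos": TCP position; "eef_rot": TCP orientation; "wrist_force": force on the tool from outside, world axes, zero at the start; "moment": the same for the moment, N m; "finger_gap": finger opening in mm; "finger_force": force on a finger pad.
Only numpy, scipy, OpenCV 4.12 (cv2) and the standard library are available. Lean on these libraries where they do the work, as an engineer would, in place of code of your own. Each camera call takes 0.05 s, during which the arm holds its last target. There are 200 camera calls.

## Working session

There is one attempt and no reset: what is moved stays moved. The work goes in short steps, Python scripts to look and compute and a shell command to move; the robot and the scene stay as the last step left them, time stands still between calls to the robot, and variables do not carry over. Pictures are saved under pics/ and viewed, at most 10 in all, crops included, and the job is handed in when it is done.

```bash
ls; mkdir -p pics; python3 - <<'E'
from cell import manip, optics
import cv2,numpy as np
s=manip.read_state();print({k:np.round(v,3).tolist() for k,v in s.items()})
for n in("top","side"):
    im,d=optics.camera(n);cv2.imwrite(f"pics/{n}0.png",im[:,:,::-1]);np.savez(f"pics/{n}0.npz",im=im,d=d)
    c=optics.calibration(n);print(n,{k:np.round(v,4).tolist() for k,v in c.items()})
E
```

```text
pics
{'clock': 0.0, 'joints': [1.08, 0.3, 1.522, 0.0, 1.321, -0.067], 'qd': [-0.0, 0.002, 0.0, 0.001, 0.002, 0.0], 'effort': [0.001, -53.182, -35.274, 0.071, 0.024, -0.0], 'eef_pos': [226.042, 501.101, 204.865], 'eef_rot': [-3.14, -0.0, 2.718], 'wrist_force': [0.146, -0.269, 0.146], 'moment': [0.015, -0.004, 0.003], 'finger_force': 0.0, 'finger_gap': 93.959}
top {'camera_matrix': [[371.82, 0.0, 313.3918], [0.0, 371.82, 201.8219], [0.0, 0.0, 1.0]], 'R': [[-0.0277, -0.9993, 0.0259], [-0.9932, 0.0245, -0.1136], [0.1129, -0.0288, -0.9932]], 't': [89.0579, 585.2727, 985.172]}
side {'camera_matrix': [[455.7252, 0.0, 322.1873], [0.0, 455.7252, 201.7555], [0.0, 0.0, 1.0]], 'R': [[0.9367, -0.3498, -0.0131], [-0.2498, -0.6419, -0.725], [0.2451, 0.6824, -0.6886]], 't': [-518.2431, 238.3027, 1020.4767]}
```

View pics/top0.png

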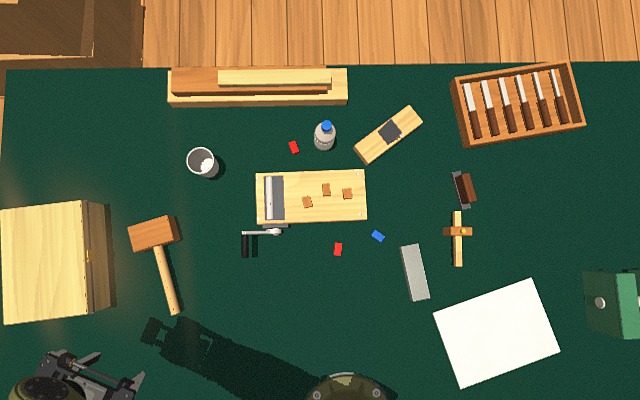

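View pics/side0.png

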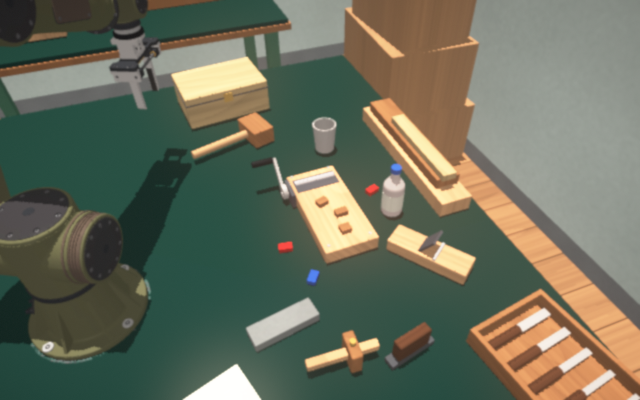

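Top view: board at about (312,196) with the stop at its left end (265,197) and the lever at (262,235). Three wood-brown chips lie on it at (307,202), (326,190) and (347,193). The scraper is at (464,189), right next to the gauge at (458,232). The red (294,147), (338,249) and blue (378,236) pieces lie on the bench and are look-alikes, not the chips.

```bash
cat > h.py <<'E'
from cell import manip, optics
import cv2,numpy as np
def world(n,d):
    c=optics.calibration(n);K,R,t=[np.array(c[k]) for k in("camera_matrix","R","t")]
    v,u=np.mgrid[:d.shape[0],:d.shape[1]]
    P=np.stack([(u-K[0,2])/K[0,0]*d,(v-K[1,2])/K[1,1]*d,d],-1)
    return (P-t)@R
def ray(n,uv,z):
    c=optics.calibration(n);K,R,t=[np.array(c[k]) for k in("camera_matrix","R","t")]
    r=R.T@np.linalg.solve(K,[uv[0],uv[1],1]);o=-R.T@t
    return o+r*(z-o[2])/r[2]
def rect(P):
    (c,s,a)=cv2.minAreaRect(P.astype(np.float32)[:,:2]);return np.round(c,1),np.round(s,1),round(a,1)
E
python3 - <<'E'
from h import *
f=np.load("pics/top0.npz");im,d=f["im"],f["d"];W=world("top",d)
hsv=cv2.cvtColor(im,cv2.COLOR_RGB2HSV).astype(int)
def reg(x0,y0,x1,y1):
    m=np.zeros(d.shape,bool);m[y0:y1,x0:x1]=1;return m&(d>0)
z=W[...,2]
b=reg(245,160,375,228)&(z>30)&(z<60)&(hsv[...,0]<30)&(hsv[...,1]>50); print("board",rect(W[b]),np.median(z[b]))
# by colour on plane z=40
m=(reg(245,160,375,228)&(hsv[...,0]>8)&(hsv[...,0]<30)&(hsv[...,2]>150)).astype(np.uint8)
cs=max(cv2.findContours(m,0,1)[0],key=cv2.contourArea)[:,0]
print("board col",rect(np.array([ray("top",p,40) for p in cs])))
m=(reg(290,178,358,215)&(z>46)).astype(np.uint8)
m2=(reg(290,178,358,215)&(hsv[...,1]>150)&(hsv[...,2]<225)).astype(np.uint8)
for mm in(m,m2):
  for c in cv2.findContours(mm,0,1)[0]:
    if cv2.contourArea(c)>20:
        P=np.array([ray("top",p,54) for p in c[:,0]]);print("chip",c[:,0].mean(0),rect(P))
s=reg(445,165,485,213)&(z>8)&(z<22);print("foot",rect(W[s]),s.sum())
s=reg(445,165,485,213)&(z>52);print("grip",rect(W[s]),np.median(z[s]),s.sum())
s=reg(440,205,480,272)&(z>8);print("gauge",rect(W[s]),W[s].max(0),W[s].min(0))
s=reg(236,222,290,262)&(z>30);print("lever",rect(W[s]),W[s].max(0),W[s].min(0))
s=reg(236,230,252,262)&(z>60);print("levergrip",rect(W[s]),np.median(z[s]),np.percentile(z[s],95))
for n,r in dict(glue=(305,115,345,155),cup=(180,140,225,182),plane=(350,100,430,170),stone=(395,240,435,305)).items():
    s=reg(*r)&(z>10);print(n,rect(W[s]),z[s].max())
i2=cv2.cvtColor(im,4)
a=cv2.resize(i2[155:265,230:390],None,fx=5,fy=5,interpolation=2)
b=cv2.resize(i2[150:290,435:495],None,fx=3.9,fy=3.9,interpolation=2)
cv2.imwrite("pics/crop1.png",a);cv2.imwrite("pics/crop2.png",b)
E
```

```text
Traceback (most recent call last):
  File "h.py", line 13, in rect
    (c,s,a)=cv2.minAreaRect(P.astype(np.float32)[:,:2]);return np.round(c,1),np.round(s,1),round(a,1)
            ~~~~~~~~~~~~~~~^^^^^^^^^^^^^^^^^^^^^^^^^^^^
cv2.error: OpenCV(4.12.0) /io/opencv/modules/imgproc/src/convhull.cpp:143: error: (-215:Assertion failed) total >= 0 && (depth == CV_32F || depth == CV_32S) in function 'convexHull'
```

```bash
sed -i 's/P.astype(np.float32)\[:,:2\]/np.ascontiguousarray(P[:,:2],np.float32)/' h.py
cat > m.py <<'E'
from h import *
f=np.load("pics/top0.npz");im,d=f["im"],f["d"];W=world("top",d)
hsv=cv2.cvtColor(im,cv2.COLOR_RGB2HSV).astype(int)
i2=cv2.cvtColor(im,4)
a=cv2.resize(i2[155:265,230:390],None,fx=5,fy=5,interpolation=2)
b=cv2.resize(i2[150:290,435:495],None,fx=3.9,fy=3.9,interpolation=2)
cv2.imwrite("pics/crop1.png",a);cv2.imwrite("pics/crop2.png",b)
def reg(x0,y0,x1,y1):
    m=np.zeros(d.shape,bool);m[y0:y1,x0:x1]=1;return m&(d>0)
z=W[...,2]
def show(n,s):
    if s.sum()>3: print(n,rect(W[s]),"max",W[s].max(0).round(),"min",W[s].min(0).round(),s.sum())
    else: print(n,"none")
show("board",reg(245,160,375,228)&(z>30)&(z<60)&(hsv[...,0]<30)&(hsv[...,1]>50))
m=(reg(245,160,375,228)&(hsv[...,0]>8)&(hsv[...,0]<30)&(hsv[...,2]>150)).astype(np.uint8)
cs=max(cv2.findContours(m,0,1)[0],key=cv2.contourArea)[:,0]
print("board col",rect(np.array([ray("top",p,40) for p in cs])))
m=(reg(290,178,358,215)&(z>46)).astype(np.uint8)
m2=(reg(290,178,358,215)&(hsv[...,1]>150)&(hsv[...,2]<225)).astype(np.uint8)
for mm in(m,m2):
  for c in cv2.findContours(mm,0,1)[0]:
    if cv2.contourArea(c)>20:
        P=np.array([ray("top",p,54) for p in c[:,0]]);print("chip",c[:,0].mean(0),rect(P))
show("foot",reg(445,165,485,213)&(z>8)&(z<22))
show("grip",reg(445,165,485,213)&(z>52))
show("gauge",reg(440,205,480,272)&(z>8))
show("lever",reg(236,222,290,262)&(z>30))
show("levergrip",reg(236,230,252,262)&(z>60))
for n,r in dict(glue=(305,115,345,155),cup=(180,140,225,182),plane=(350,100,430,170),stone=(395,240,435,305)).items(): show(n,reg(*r)&(z>10))
E
python3 m.py
```

```text
board (array([614.9,  69.3]), array([163.9, 323.3]), 1.6) max [701. 230.  58.] min [530. -90.  30.] 4724
board col (array([602.7,  80.7]), array([140.8, 298.7]), 1.0)
chip [306.79411765 201.02941176] (array([587.2,  92.2]), array([30. , 21.7]), 14.3)
chip [347.05555556 192.91666667] (array([606.6, -18. ]), array([24.3, 27.2]), 88.6)
chip [325.83783784 188.78378378] (array([619.2,  39.6]), array([33.8, 20. ]), 4.4)
chip [345.8490566  194.13207547] (array([604.5, -15.1]), array([27. , 22.1]), 4.1)
chip [325.80555556 189.66666667] (array([617.5,  39.5]), array([21.5, 29.9]), 88.7)
foot (array([ 614.3, -344.1]), array([109.6,  26.9]), 12.6) max [ 670. -322.   22.] min [ 559. -368.    8.] 160
grip (array([ 614.4, -344.9]), array([79.8, 25.1]), 12.5) max [ 655. -327.   69.] min [ 574. -363.   52.] 300
gauge (array([ 492.7, -316.2]), array([ 62.8, 175. ]), 75.5) max [ 570. -287.   75.] min [ 405. -368.    8.] 687
lever (array([507.8, 213.5]), array([ 61.1, 146.4]), 37.1) max [536. 262. 104.] min [445. 141.  30.] 494
levergrip (array([478.4, 252.4]), array([24. , 66.9]), 83.1) max [511. 262. 104.] min [445. 237.  84.] 205
glue (array([763.7,  39.8]), array([56. , 51.3]), 79.8) max [791.  68. 152.] min [738.  12.  10.] 505
cup (array([697.5, 366.3]), array([69.2, 69.8]), 88.0) max [732. 401.  93.] min [663. 332.  10.] 569
plane (array([ 760.7, -122.3]), array([ 68.9, 251.8]), 37.1) max [858. -29.  86.] min [ 674. -240.   10.] 1677
stone (array([ 391. , -197.8]), array([150.4,  50.9]), 9.7) max [ 468. -162.   30.] min [ 315. -235.   10.] 1083
```

View pics/crop1.png

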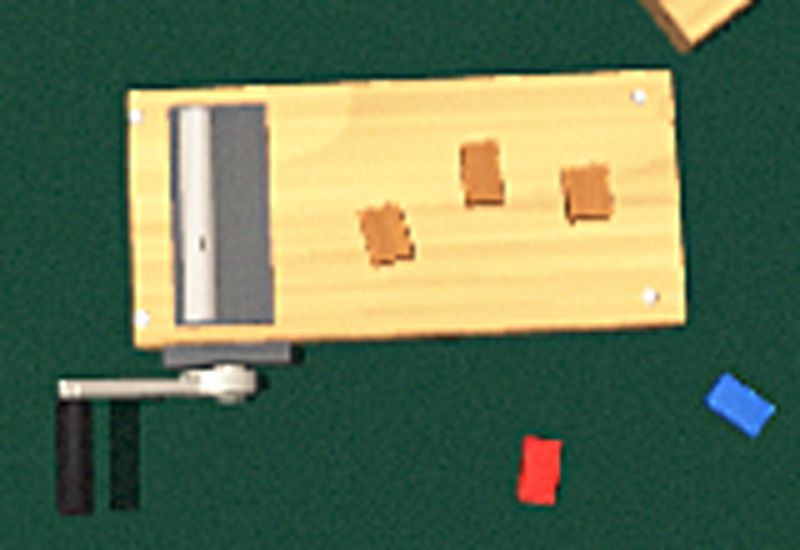

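View pics/crop2.png

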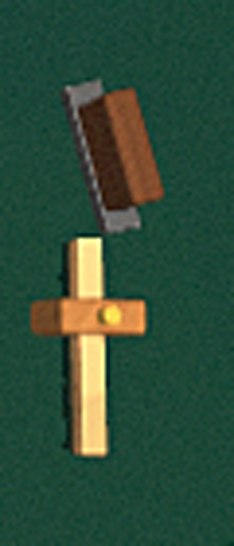

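Crops: three brown chips on the board at crop (385,233), (482,173) and (588,192), so these are the ones meant. The two flat pieces beside the board, crop (540,470) red and (740,405) blue, are decoys. The dark two-tone scraper (crop 115,155) has a grey foot and stands clear of the gauge. Now moving over the scraper at (614,-344), yaw 12.6°.

```bash
cat > to.py <<'E'
# usage: to.py x y z yaw_deg [tilt about world x, deg]: shift/turn in tool axes from the present pose
import sys;from h import *
from scipy.spatial.transform import Rotation as Ro
a=[float(v) for v in sys.argv[1:]];s=manip.read_state()
R=Ro.from_euler("xyz",s["eef_rot"]);T=Ro.from_euler("x",a[4] if len(a)>4 else 0,degrees=True)*Ro.from_euler("xyz",[180,0,a[3]],degrees=True)
print(np.round(R.inv().apply(np.array(a[:3])-s["eef_pos"]),1),(R.inv()*T).as_rotvec().round(3),"at",np.round(s["eef_pos"],1),np.round(s["eef_rot"],3),s["clock"],"F",np.round(s["wrist_force"],1),"gap",s["finger_gap"])
E
python3 -m crank '[[100,-701,-611,0,0,0,2.5],[100,-701,-611,0,0,0,2.5],[100,-701,-611,0,0,0,2.5],[100,-701,-611,0,0,0,2.5],[100,-701,-611,0,0,0,2.5],[100,-701,-611,0,0,0,2.5],[100,-701,-611,0,0,0,2.5],[100,-701,-611,0,0,0,2.5],[100,-701,-611,0,0,0,2.5],[100,-701,-611,0,0,0,2.5]]' 30; python3 to.py 614 -344 150 12.6
```

```text
clock: 1.1
eef_pos: [435.0, 44.8, 205.5]
eef_rot: [3.141, -0.0, 1.212]
wrist_force: [0.9, 0.4, -0.5]
finger_gap: 94.1
finger_force: 0.0
[-301.   304.3   55.5] [ 0.    -0.     0.992] at [435.   44.8 205.5] [ 3.141 -0.     1.212] 1.1 F [ 0.9  0.4 -0.5] gap 94.08255356701075
```

```bash
python3 -m crank '[[100,-301,304,55,0,0,0.992],[100,-301,304,55,0,0,0.992],[100,-301,304,55,0,0,0.992],[100,-301,304,55,0,0,0.992],[100,-301,304,55,0,0,0.992],[100,-301,304,55,0,0,0.992],[100,-301,304,55,0,0,0.992],[100,-301,304,55,0,0,0.992],[100,-301,304,55,0,0,0.992],[100,-301,304,55,0,0,0.992]]'; python3 to.py 614 -344 25 12.6
python3 - <<'E'
from h import *
im,d=optics.camera("top");W=world("top",d);z=W[...,2]
s=manip.read_state()["eef_pos"];m=(z>100)&(z<240)&(abs(W[...,0]-s[0])<120)&(abs(W[...,1]-s[1])<120);print(m.sum())
i,_=optics.camera("side");cv2.imwrite("pics/s1.png",cv2.resize(i[230:400,280:520,::-1],None,fx=3,fy=3))
E
```

```text
clock: 2.1
eef_pos: [615.5, -343.7, 147.7]
eef_rot: [-3.14, 0.002, 0.223]
wrist_force: [0.6, -0.1, -1.1]
finger_gap: 94.3
finger_force: 0.0
[ -1.3   0.2 122.7] [-0.002  0.002  0.003] at [ 615.5 -343.7  147.7] [-3.14e+00  2.00e-03  2.23e-01] 2.1 F [ 0.6 -0.1 -1.1] gap 94.2673450404065
73
```

View pics/s1.png

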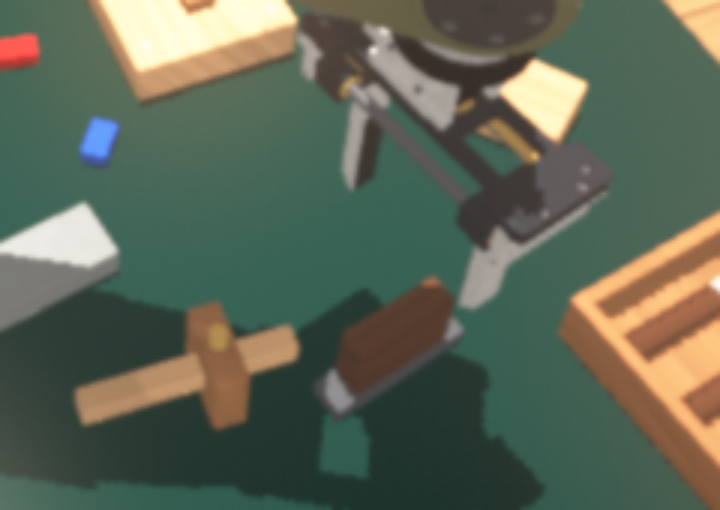

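The open fingers (crop 360,160 and 480,280) straddle the scraper's thickness, hanging above it. The gauge is clear to the left (crop 220,370). Descending and gripping.

```bash
python3 -m crank '[[100,-1,0,40,0,0,0],[100,-1,0,75,0,0,0],[100,-1,0,105,0,0,0],[100,-1,0,120,0,0,0],[0,-1,0,120,0,0,0],[0,-1,0,120,0,0,0],[0,-1,0,120,0,0,0],[0,-1,0,120,0,0,0],[0,-1,0,120,0,0,0],[0,-1,0,120,0,0,0]]' 40; python3 to.py 614 -344 150 12.6
```

```text
clock: 3.2
eef_pos: [615.0, -341.0, 30.9]
eef_rot: [3.141, -0.0, 0.226]
wrist_force: [-0.5, 0.4, -0.1]
finger_gap: 49.5
finger_force: 0.0
[  -1.6    2.8 -119.1] [ 0.    -0.     0.006] at [ 615.  -341.    30.9] [ 3.141 -0.     0.226] 3.2 F [-0.5  0.4 -0.1] gap 49.489867981619405
```

```bash
python3 -m crank '[[0,0,2,3,0,0,0],[0,0,2,3,0,0,0],[0,0,2,3,0,0,0],[0,0,2,3,0,0,0],[0,0,2,3,0,0,0],[0,0,2,3,0,0,0],[0,0,2,3,0,0,0]]' 40; python3 to.py 614 -344 150 12.6
```

```text
clock: 3.9
eef_pos: [615.3, -342.8, 27.3]
eef_rot: [-3.141, 0.0, 0.226]
wrist_force: [0.3, -0.3, -1.5]
finger_gap: 23.8
finger_force: 40.0
[  -1.5    0.9 -122.7] [-0.     0.     0.006] at [ 615.3 -342.8   27.3] [-3.141  0.     0.226] 3.9 F [ 0.3 -0.3 -1.5] gap 23.799223787113675
```

```bash
python3 -m crank '[[0,0,0,-30,0,0,0],[0,0,0,-80,0,0,0],[0,0,0,-123,0,0,0],[0,0,0,-123,0,0,0]]' && python3 to.py 603 133 150 1.2
```

```text
clock: 4.3
eef_pos: [617.3, -344.0, 157.9]
eef_rot: [3.134, -0.008, 0.226]
wrist_force: [0.1, -0.3, -0.5]
finger_gap: 23.8
finger_force: 40.0
[  92.8 -468.1    5.2] [ 0.007 -0.008  0.205] at [ 617.3 -344.   157.9] [ 3.134 -0.008  0.226] 4.3 F [ 0.1 -0.3 -0.5] gap 23.751544189052293
```

```bash
python3 -m crank '[[0,93,-468,5,0,0,0.205],[0,93,-468,5,0,0,0.205],[0,93,-468,5,0,0,0.205],[0,93,-468,5,0,0,0.205],[0,93,-468,5,0,0,0.205],[0,93,-468,5,0,0,0.205],[0,93,-468,5,0,0,0.205],[0,93,-468,5,0,0,0.205],[0,93,-468,5,0,0,0.205],[0,93,-468,5,0,0,0.205]]'; python3 -m crank '[[0,0,0,0,0,0,0],[0,0,0,0,0,0,0]]';python3 to.py 603 133 80 1.2
python3 - <<'E'
from h import *
i,d=optics.camera("side");z=world("side",d);cv2.imwrite("pics/s2.png",cv2.resize(i[100:300,220:460,::-1],None,fx=3,fy=3))
E
```

```text
clock: 5.3
eef_pos: [600.1, 137.7, 144.4]
eef_rot: [-3.141, 0.001, 0.023]
wrist_force: [0.1, -0.2, -1.0]
finger_gap: 23.9
finger_force: 40.0
clock: 5.5
eef_pos: [600.8, 134.1, 144.6]
eef_rot: [3.141, 0.001, 0.022]
wrist_force: [-0.9, -0.4, -1.8]
finger_gap: 24.2
finger_force: 40.0
[ 2.3  1.2 64.6] [0.    0.001 0.001] at [600.8 134.1 144.6] [3.141e+00 1.000e-03 2.200e-02] 5.5 F [-0.9 -0.4 -1.8] gap 24.157722855865273
```

View pics/s2.png

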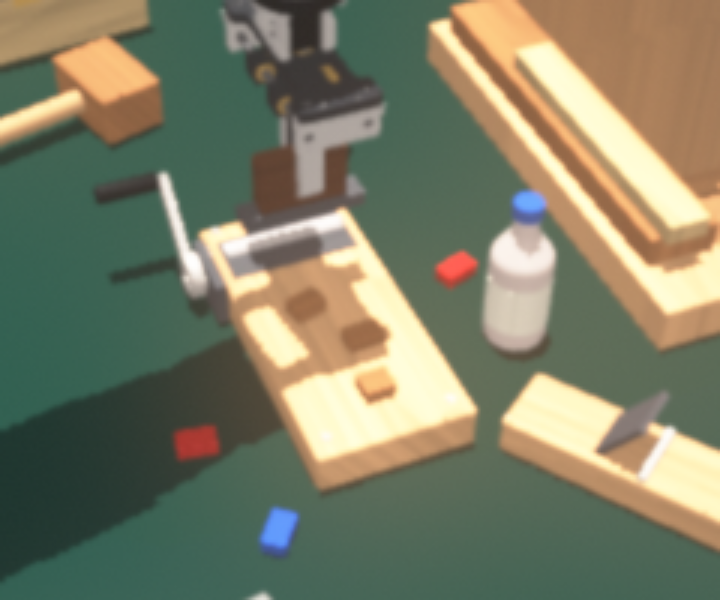

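The scraper is held upright (crop 305,185) above the board, behind all three chips. Lowering to about 2 mm above the board.

```bash
python3 -m crank '[[0,1,0,35,0,0,0],[0,1,0,60,0,0,0],[0,1,0,70,0,0,0],[0,1,0,74,0,0,0],[0,1,0,74,0,0,0],[0,1,0,74,0,0,0]]'; python3 to.py 603 -86 70 1.2
```

```text
clock: 6.15
eef_pos: [602.8, 134.0, 72.7]
eef_rot: [-3.141, -0.002, 0.02]
wrist_force: [-0.6, -0.2, -1.9]
finger_gap: 23.8
finger_force: 40.0
[ -4.3 219.9   2.7] [-0.    -0.002 -0.   ] at [602.8 134.   72.7] [-3.141e+00 -2.000e-03  2.000e-02] 6.15 F [-0.6 -0.2 -1.9] gap 23.78186191572814
```

```bash
python3 -m crank '[[0,0,8,3,0,0,0],[0,0,18,3,0,0,0],[0,0,30,3,0,0,0],[0,-1,43,3,0,0,0],[0,-1,56,3,0,0,0],[0,-1,69,3,0,0,0],[0,-2,82,3,0,0,0],[0,-2,95,3,0,0,0],[0,-2,108,3,0,0,0],[0,-2,121,3,0,0,0]]'; python3 to.py 603 -80 70 1.2
```

```text
clock: 7.15
eef_pos: [602.7, 12.0, 68.5]
eef_rot: [-3.142, -0.0, 0.021]
wrist_force: [0.3, -0.8, -1.2]
finger_gap: 23.8
finger_force: 40.0
[-1.6 92.  -1.5] [-0. -0. -0.] at [602.7  12.   68.5] [-3.142 -0.     0.021] 7.15 F [ 0.3 -0.8 -1.2] gap 23.826761745372
```

```bash
python3 -m crank '[[0,-1,13,0,0,0,0],[0,-1,26,0,0,0,0],[0,-1,40,0,0,0,0],[0,-1,55,0,0,0,0],[0,-2,70,0,0,0,0],[0,-2,85,0,0,0,0],[0,-2,97,0,0,0,0],[0,-2,97,0,0,0,0],[0,-2,97,0,0,0,0]]'; python3 to.py 603 -80 150 1.2
python3 - <<'E'
from h import *
i,d=optics.camera("side");cv2.imwrite("pics/s3.png",cv2.resize(i[100:300,220:460,::-1],None,fx=3,fy=3))
E
```

```text
clock: 8.05
eef_pos: [602.7, -84.0, 68.4]
eef_rot: [-3.141, 0.0, 0.02]
wrist_force: [-1.3, -0.7, -2.2]
finger_gap: 23.8
finger_force: 40.0
[  0.4  -4.  -81.6] [-0.     0.    -0.001] at [602.7 -84.   68.4] [-3.141  0.     0.02 ] 8.05 F [-1.3 -0.7 -2.2] gap 23.82163403833925
```

View pics/s3.png

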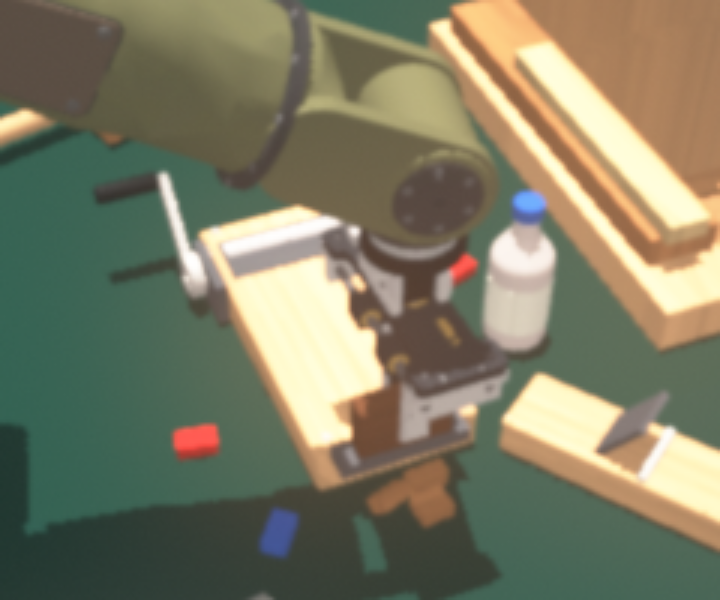

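The board is clear; the three chips lie off its -y end at about crop (415,495), in shadow and close together. Carrying the scraper back to where it stood.

```bash
python3 -m crank '[[0,0,0,-30,0,0,0],[0,0,0,-60,0,0,0],[0,-65,258,-60,0,0,-0.2],[0,-65,258,-60,0,0,-0.2],[0,-65,258,-60,0,0,-0.2],[0,-65,258,-60,0,0,-0.2],[0,-65,258,-60,0,0,-0.2],[0,-65,258,-60,0,0,-0.2],[0,-65,258,-60,0,0,-0.2]]' >/dev/null; python3 to.py 616 -344 28 12.6
python3 - <<'E'
from h import *
im,d=optics.camera("top");W=world("top",d);z=W[...,2];i2=im[:,:,::-1]
r=(W[...,1]>-200)&(W[...,1]<-60)&(W[...,0]>540)&(W[...,0]<690)
m=((z>8)&(z<60)&r).astype(np.uint8)
for c in cv2.findContours(m,0,1)[0]:
    k=np.zeros_like(m);cv2.drawContours(k,[c],0,1,-1);k=(k>0)&(m>0)
    if k.sum()>8:print(c[:,0].mean(0).round(),rect(W[k]),k.sum(),np.percentile(z[k],[10,50,90,100]).round(1))
cv2.imwrite("pics/t3.png",cv2.resize(i2[150:240,340:420],None,fx=6,fy=6,interpolation=2))
E
```

```text
[ 72.   15.1 100.1] [-0.     0.    -0.002] at [ 542.4 -344.8  128.1] [-3.141  0.     0.218] 9.0 F [-0.4 -0.3 -1.9] gap 23.614025796225484
[379. 197.] (array([ 598.8, -110.8]), array([33.5, 64.8]), 62.0) 180 [11.  14.5 22.6 27.8]
[373. 190.] (array([618.9, -95.4]), array([32.8, 13.9]), 5.0) 70 [12.8 19.1 21.4 23.6]
[364. 193.] (array([608.2, -64.9]), array([133.3,   9.5]), 0.1) 162 [37.1 39.2 41.8 44.6]
```

View pics/t3.png

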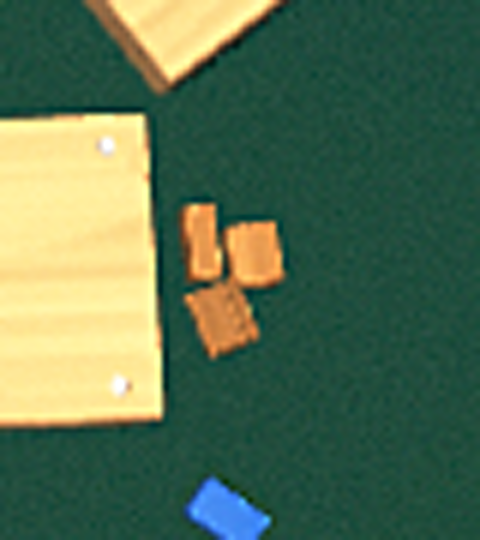

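All three chips are off the board on the bench, at crop (200,242) on its edge, (255,255) and (222,318). Next I set the scraper down.

```bash
python3 -m crank '[[0,40,8,0,0,0,0],[0,72,15,0,0,0,0],[0,72,15,0,0,0,0],[0,72,15,0,0,0,0]]' >/dev/null; python3 to.py 616 -342 28 12.6
```

```text
[-1.7  1.9 99.8] [-0.001  0.001  0.004] at [ 617.4 -339.8  127.8] [-3.141e+00  1.000e-03  2.240e-01] 9.45 F [-0.4 -0.9 -1.6] gap 23.942946181462073
```

```bash
python3 -m crank '[[0,0,2,40,0,0,0],[0,0,2,75,0,0,0],[0,0,2,92,0,0,0],[0,0,2,97,0,0,0],[0,0,2,97,0,0,0],[0,0,2,97,0,0,0]]' ; python3 to.py 616 -342 28 12.6
```

```text
clock: 10.05
eef_pos: [617.8, -344.4, 33.6]
eef_rot: [3.14, -0.002, 0.221]
wrist_force: [0.9, 0.2, -0.8]
finger_gap: 24.0
finger_force: 40.0
[-1.3 -2.8  5.6] [ 0.002 -0.002  0.001] at [ 617.8 -344.4   33.6] [ 3.14e+00 -2.00e-03  2.21e-01] 10.05 F [ 0.9  0.2 -0.8] gap 23.99631788101075
```

```bash
python3 -m crank '[[0,0,0,2,0,0,0],[0,0,0,3,0,0,0],[0,0,0,4,0,0,0],[0,0,0,4,0,0,0]]' ; python3 to.py 616 -342 28 12.6
```

```text
clock: 10.45
eef_pos: [617.0, -344.1, 27.5]
eef_rot: [-3.142, 0.0, 0.221]
wrist_force: [-0.0, 0.0, -1.6]
finger_gap: 23.8
finger_force: 40.0
[-0.6 -2.2 -0.5] [-0.     0.     0.001] at [ 617.  -344.1   27.5] [-3.142  0.     0.221] 10.45 F [-0.   0.  -1.6] gap 23.783928746122964
```

```bash
python3 -m crank '[[0,0,0,0.5,0,0,0],[0,0,0,1,0,0,0],[0,0,0,1,0,0,0]]'|grep wrist; python3 -m crank '[[0,0,0,1,0,0,0],[0,0,0,1,0,0,0]]'|grep -E "wrist|pos"
```

```text
wrist_force: [-2.5, 1.3, 5.5]
eef_pos: [617.4, -344.2, 27.3]
wrist_force: [-6.6, 3.6, 12.6]
```

Contact with the bench. Releasing and lifting.

```bash
python3 -m crank '[[10,0,0,-1,0,0,0],[30,0,0,-1,0,0,0],[60,0,0,-1,0,0,0],[100,0,0,-1,0,0,0],[100,0,0,-1,0,0,0],[100,0,0,-1,0,0,0],[100,0,0,-1,0,0,0],[100,0,0,-40,0,0,0],[100,0,0,-85,0,0,0],[100,0,0,-125,0,0,0]]'; python3 to.py 478 250 190 1.2
```

```text
clock: 11.95
eef_pos: [617.0, -344.0, 152.5]
eef_rot: [3.141, -0.0, 0.221]
wrist_force: [0.0, -0.7, 1.2]
finger_gap: 88.7
finger_force: 0.0
[  -5.6 -610.   -37.7] [ 0.  -0.   0.2] at [ 617.  -344.   152.5] [ 3.141 -0.     0.221] 11.95 F [ 0.  -0.7  1.2] gap 88.71273236478831
```

```bash
python3 -m crank '[[100,-6,-610,-38,0,0,0.2],[100,-6,-610,-38,0,0,0.2],[100,-6,-610,-38,0,0,0.2],[100,-6,-610,-38,0,0,0.2],[100,-6,-610,-38,0,0,0.2],[100,-6,-610,-38,0,0,0.2],[100,-6,-610,-38,0,0,0.2],[100,-6,-610,-38,0,0,0.2],[100,-6,-610,-38,0,0,0.2]]'>/dev/null
python3 - <<'E'
from h import *
for n in("top","side"):
    im,d=optics.camera(n);W=world(n,d);x,y,z=W[...,0],W[...,1],W[...,2]
    m=(d>0)&(x>440)&(x<500)&(y>205)&(y<275)&(z>60)&(z<115)&(im.max(-1)<90)
    if m.sum()>5:print(n,"lever grip",rect(W[m]),np.percentile(W[m],[5,50,95],axis=0).round(1),m.sum())
    m=(d>0)&(x>555)&(x<680)&(y>-400)&(y<-300)&(z>50)&(z<75)
    if m.sum()>5:print(n,"scraper grip",rect(W[m]),np.median(z[m]))
    if n=="top":
        a=(x>503)&(x<513)&(y>185)&(y<240)&(z>40)&(im.min(-1)>110);print("arm",np.percentile(W[a],[5,50,95],axis=0).round(1),a.sum())
E
python3 to.py 470 250 140 1.2
```

```text
top lever grip (array([472.4, 252.9]), array([55., 18.]), 0.4) [[447.6 244.   91.3]
 [472.4 250.8  97.9]
 [495.4 261.2 101.4]] 164
top scraper grip (array([ 615.7, -343. ]), array([79.4, 26. ]), 13.8) 64.54999177641666
arm [[505.1 213.9  65.3]
 [507.6 226.5  77.3]
 [510.4 238.9  87.5]] 36
side lever grip (array([471. , 250.3]), array([20. , 55.1]), 89.3) [[446.  242.7  87.9]
 [471.  246.9  96.5]
 [496.  255.7 101.8]] 135
side scraper grip (array([ 615.4, -345.2]), array([81.6, 24.9]), 12.4) 65.61373773775475
[ -39.4 -153.3   39.3] [-0.001 -0.001  0.005] at [513.3  97.8 179.2] [-3.141e+00 -1.000e-03  2.600e-02] 12.95 F [ 0.2 -0.7  0.4] gap 93.58702770110749
```

Scraper stands upright at (615.5,-344). Lever grip axis is at about (470,251.5,91), and the pivot at about (510.6,178.8,25), so the lean is 48°.

```bash
python3 -m crank '[[100,-20,-50,0,0,0,0],[100,-30,-100,0,0,0,0],[100,-39,-154,10,0,0,0],[100,-39,-154,39,0,0,0],[100,-39,-154,39,0,0,0],[100,-39,-154,39,0,0,0]]'>/dev/null; python3 to.py 470 251.5 72 1.2
```

```text
[-2.3 -6.  67.8] [ 0.001  0.001 -0.   ] at [472.5 245.5 139.8] [3.141e+00 1.000e-03 2.100e-02] 13.55 F [ 0.9 -0.7  1. ] gap 93.94387749010427
```

```bash
python3 -m crank '[[100,-2,-5,25,0,0,0],[100,-2,-5,50,0,0,0],[100,-2,-5,67,0,0,0],[60,-2,-5,67,0,0,0],[0,-2,-5,67,0,0,0],[0,-2,-5,67,0,0,0],[0,-2,-5,67,0,0,0],[0,-2,-5,67,0,0,0],[0,-2,-5,67,0,0,0],[0,-2,-5,67,0,0,0]]' 15;python3 -m crank '[[0,0,0,0,0,0,0],[0,0,0,0,0,0,0],[0,0,0,0,0,0,0],[0,0,0,0,0,0,0],[0,0,0,0,0,0,0]]' 15; python3 to.py 470 178.8 106 1.2
```

```text
clock: 14.55
eef_pos: [470.1, 251.4, 72.6]
eef_rot: [-3.142, -0.0, 0.021]
wrist_force: [0.2, -0.5, 0.1]
finger_gap: 41.5
finger_force: 0.0
clock: 15.05
eef_pos: [470.1, 251.9, 72.6]
eef_rot: [-3.141, -0.0, 0.021]
wrist_force: [-2.1, 4.7, 1.7]
finger_gap: 17.0
finger_force: 15.0
[ -1.6  73.  -33.4] [-0.001 -0.    -0.   ] at [470.1 251.9  72.6] [-3.141 -0.     0.021] 15.05 F [-2.1  4.7  1.7] gap 16.99267295219018
```

```bash
python3 -m crank '[[0,0,4.5,-4.7,0,0,0],[0,0,9.4,-9,0,0,0],[0,0,15,-13.3,0,0,0],[0,0,20.7,-17.2,0,0,0],[0,0,26.8,-20.7,0,0,0],[0,0,33,-23.8,0,0,0],[0,0,33,-23.8,0,0,0]]' 35; python3 to.py 470 178.8 106 1.2
```

```text
clock: 15.75
eef_pos: [471.4, 220.0, 98.4]
eef_rot: [-3.138, -0.003, 0.021]
wrist_force: [-7.1, 12.0, 18.8]
finger_gap: 17.1
finger_force: 35.0
[-2.2 41.1 -7.8] [-0.004 -0.003 -0.   ] at [471.4 220.   98.4] [-3.138e+00 -3.000e-03  2.100e-02] 15.75 F [-7.1 12.  18.8] gap 17.054526543877945
```

```bash
python3 -m crank '[[0,0,6.5,-3,0,0,0],[0,0,13.1,-5.4,0,0,0],[0,0,20,-7.2,0,0,0],[0,0,26.8,-8.4,0,0,0],[0,-1,33.8,-9.2,0,0,0],[0,-1,40.7,-9.4,0,0,0],[0,-1,40.7,-9.4,0,0,0],[0,-1,40.7,-9.4,0,0,0]]' 40
python3 - <<'E'
from h import *
for n in("top","side"):
    im,d=optics.camera(n);W=world(n,d);x,y,z=W[...,0],W[...,1],W[...,2]
    m=(d>0)&(x>535)&(x<670)&(y>150)&(y<210)&(z>47)&(z<62)
    if m.sum()>5:
        print(n,"bar",rect(W[m]),np.percentile(W[m],[5,50,95,99],axis=0).round(1),m.sum())
    a=(d>0)&(x>500)&(x<514)&(y>130)&(y<240)&(z>40)&(z<135)&(im.min(-1)>70)
    if a.sum()>5:
        p=np.polyfit(z[a],y[a],1);print("arm slope deg",np.degrees(np.arctan(p[0])).round(1),"y@25,125",np.polyval(p,[25,125]).round(1),np.ptp(z[a]),a.sum())
    if n=="side":cv2.imwrite("pics/s4.png",cv2.resize(im[100:250,230:400,::-1],None,fx=4,fy=4,interpolation=2))
E
python3 to.py 470 178.8 106 1.2
```

```text
clock: 16.55
eef_pos: [471.8, 178.4, 107.2]
eef_rot: [-3.139, -0.004, 0.02]
wrist_force: [-0.6, 6.1, 13.3]
finger_gap: 16.9
finger_force: 40.0
top bar (array([601.6, 180.3]), array([114.4,  18. ]), 2.2) [[549.9 172.3  47.5]
 [600.9 179.8  50.7]
 [652.8 187.8  54.2]
 [658.3 188.8  55.8]] 261
side bar (array([602.3, 176.5]), array([116.5,  20.2]), 0.2) [[548.  169.5  47.4]
 [599.4 175.9  51.5]
 [652.6 184.1  55.1]
 [658.1 186.1  56.7]] 198
arm slope deg 4.5 y@25,125 [167.9 175.7] 94.76528020620222 134
[-1.7 -0.4  1.2] [-0.002 -0.004 -0.   ] at [471.7 178.4 107.2] [-3.14  -0.004  0.021] 16.65 F [-0.9  6.6 12.9] gap 16.849886622035907
```

View pics/s4.png

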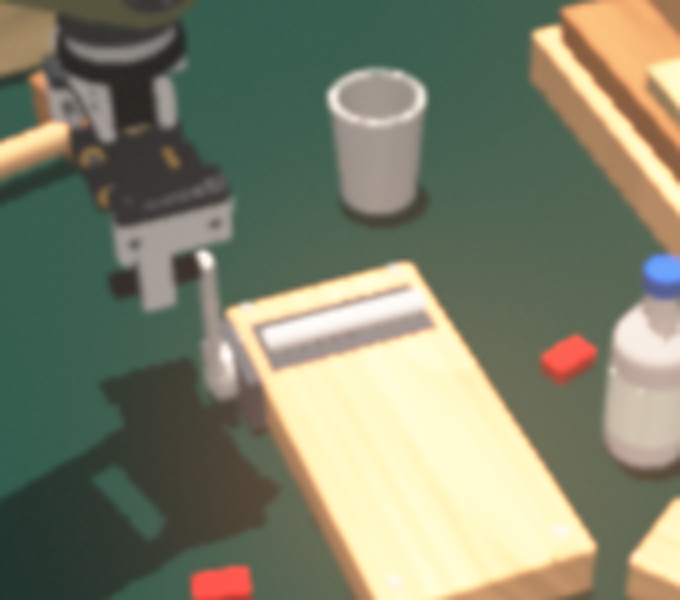

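The gripper holds the black grip (crop 155,280), the arm looks upright (crop 210,320), and the bar is high in its slot. One last numeric check of the angle, with the hub left out.

```bash
python3 - <<'E'
from h import *
im,d=optics.camera("side");W=world("side",d);x,y,z=W[...,0],W[...,1],W[...,2]
a=(d>0)&(x>496)&(x<516)&(y>140)&(y<220)&(im.min(-1)>70)
for lo in range(45,130,12):
    k=a&(z>=lo)&(z<lo+12)
    if k.sum()>3:print(lo,np.percentile(y[k],[10,50,90]).round(1),k.sum())
im,d=optics.camera("top");W=world("top",d);x,y,z=W[...,0],W[...,1],W[...,2]
h=cv2.cvtColor(im,cv2.COLOR_RGB2HSV).astype(int)
# slot edges and bar edges along a board column, rows near x=640
for v in(182,188,194):
    r=im[v,255:300].astype(int);print(v,[f"{p.sum()//3}" for p in r[0:40]])
print([ray("top",(u,188),40)[1].round(1) for u in(255,270,290)])
E
python3 to.py 470 178.8 106 1.2
```

```text
45 [162.1 168.5 180.7] 28
57 [169.4 171.9 175.8] 15
69 [168.4 173.  182.2] 16
81 [170.2 172.  177.5] 11
93 [169.7 171.4 176.1] 13
105 [170.3 173.  181. ] 17
117 [170.5 172.6 181.9] 19
129 [171.3 176.  182.8] 14
182 ['93', '220', '216', '213', '211', '214', '214', '213', '206', '101', '118', '118', '111', '118', '112', '161', '229', '237', '246', '233', '216', '178', '100', '116', '113', '121', '119', '111', '120', '220', '216', '212', '213', '214', '214', '213', '213', '211', '214', '214']
188 ['91', '230', '221', '218', '219', '218', '218', '219', '222', '103', '116', '116', '115', '118', '112', '136', '226', '237', '244', '235', '221', '186', '97', '121', '117', '118', '121', '112', '129', '217', '212', '209', '211', '210', '211', '209', '212', '209', '210', '211']
194 ['81', '212', '222', '219', '219', '219', '217', '223', '223', '103', '117', '124', '118', '120', '107', '107', '225', '238', '243', '239', '222', '191', '140', '112', '120', '123', '124', '116', '140', '225', '220', '217', '216', '217', '214', '218', '217', '215', '214', '214']
[np.float64(231.4), np.float64(190.8), np.float64(136.6)]
[-1.7 -0.3  1.2] [-0.002 -0.004 -0.   ] at [471.7 178.5 107.2] [-3.14  -0.004  0.021] 16.75 F [-1.3  6.6 12.8] gap 16.895082056899227
```

The arm's edge keeps the same y from z 57 to 129 (slope about 1° or less), and the bar sits centred in its slot. The lever is upright and held at 40 N.

```bash
python3 -m crank '[[0,0,0,0,0,0,0],[0,0,0,0,0,0,0],[0,0,0,0,0,0,0]]'|grep -E "pos|force|gap"; python3 -c "
from cell import manip;print(manip.sign_off())"
```

```text
eef_pos: [471.7, 178.5, 107.2]
wrist_force: [-0.5, 6.0, 12.4]
finger_gap: 16.8
finger_force: 40.0
the job is handed in; nothing more can be done
None
```

The job is handed in: all three chips are on the bench, pushed off with the scraper; the scraper stands upright back in its place, off the board; and the gripper is still holding the cam lever upright, to within about 1° by the camera.

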